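Slide the drawer-runner shuttle to its click stop and hold it

ROBOT

A 6-joint arm with a two-finger parallel gripper is mounted at the origin on a cart in front of the work surface, level with it; the furniture and walls round the work are solid. World frame = base frame: x ahead of the robot, y to its left, z up, the work surface at z = 0. Lengths are in mm, angles in degrees, forces in N, time in s.
With the tool pointing down it reaches from about 350 to 850 mm from the base axis. Payload 8.1 kg.
Tool frame: the origin (TCP) lies at the centre of the arm's flange, where the gripper is bolted on; the fingertips stand 173 mm ahead of it and the grasp point (between the pads) lies 155 mm ahead of it; z points along the fingers, y is the line along which they close (so a half turn about z gives the same grasp; the last joint's range is limited). The gripper opens to 85 mm and grips with 20 to 120 N. Pads are 22 mm wide; open, the fingers measure 114 mm over their backs; the gripper's body (76 mm by 85 mm) begins 54 mm behind the grasp point. The pads swing forward as they close: fully open they stand 13 mm farther back than shut.
Start: joints at [60.367, 7.471, 85.268, -0, 87.261, -4.893], TCP at [251.084, 544.944, 404.692] pointing down, gripper open.
Joint ranges: [-169.43, 169.43], [-51.17, 129.36], [1.28, 143.12], [-76.62, 256.62], [0, 156.53], [-152.29, 152.29]. Speed limits (degrees/s): [136.94, 136.94, 159.86, 180, 180, 180].

INTERFACE

Orientations are given as [roll, pitch, yaw] about the fixed x, y, z axes, in that order (R = Rz(yaw) Ry(pitch) Rx(roll)).
In Python, from bench import * gives the robot as it stands.
- The arm moves only by the shell command python3 -m jog 'ROWS' [FORCE]. ROWS is text: rows parted by semicolons, each of 7 numbers parted by spaces: the shift along the tool's x, y, z scaled (see below), then the turn, a rotation vector about the tool's x, y, z scaled (see below), then the closure, from -1 (fully open) to 1 (shut). In form: tx ty tz wx wy wz hand; .... A call has 1 to 5 rows; each row shifts and turns the commanded pose from where the row before left it, along the tool's axes as they then stand; what a row does not reach is not made up. The controller multiplies each number of a shift by 0.1 m and each number of a turn by 60 degrees. A row lasts 1/8 s, in which the tool goes at most 62.5 mm and 10.7 degrees, less where a joint would pass 70% of its speed; a pose out of reach is approached as far as the arm can. A call with a number of a shift or a turn outside -1 to 1 is refused whole. A call with a gripper value outside its range is refused whole. The fingers move at their own pace and stop on an object; FORCE is the grip in N (left out, the last holds). Time passes only in rows, so rows that do not move let the fingers close. It gives the time, the measured TCP pose, the force, the opening and the grip force at its end, in the units of the state.
- sense(): the state, without advancing time (a new reading comes with each control period).
- snapshot(name): name is "scene" or "side" or "wrist"; returns a dict with "img" (420x560x3 uint8, red, green, blue), "fx", "fy", "cx", "cy" (pixels), "extrinsics" (4x4, takes a point from camera to world coordinates). Camera axes: x right, y down, z forward; pixel columns grow to the right and rows downward; lengths in mm; the calibration is good to about 2 mm. A picture is of the moment at which its call begins. There is no depth.
- hand_in(): hands the job in; it is judged then, once.
The state is a dict: "time": time; "joint_pos": joint angles; "qd": joint speeds; "joint_efforts": joint torques, N m; "tool_pos": TCP position; "tcp_rot": TCP orientation; "ft_force": force on the tool from outside, world axes, zero at the start; "wrist_torque": the same for the moment, N m; "finger_gap": finger opening in mm; "grip_force": force on a finger pad.
Only numpy, scipy, OpenCV 4.12 (cv2) and the standard library are available. Lean on these libraries where they do the work, as an engineer would, in place of code of your own. Each camera call takes 0.05 s, during which the arm holds its last target. There are 200 camera calls.

TASK

Pinch the upright tab of the shuttle on the drawer runner and slide it away from the end where it stands towards the other end, until the ball inside clicks into its notch. Stop there, not running on into the end bumper, and finish while still holding the tab firmly in the gripper with the ball sitting in the notch, so that the fixing screw can be driven there; leave the other things on the worktop where they are.

Things in the scene. Friction and masses are not known exactly. Their poses are not given: they have to be found in the camera images.
- board: Plywood board 380 x 100 x 18 mm, fixed to the worktop, lying across in front of the robot, with a steel drawer runner (channel 340 long, 46 wide, its top 36 mm above the worktop) screwed along its middle. Origin: centre of the board's underside. Its x axis runs along the runner in the direction in which the shuttle has to slide (roughly the robot's left), z up.
- shuttle (a joint): Shuttle position along the runner, m: 0 at the near bumper, grows along the board's +x, 0.24 at the far bumper (above 0.23 fails). Starts at 0.01 to 0.04. Friction about 1 to 2.5 N. Its spring ball drops into one notch of a hidden track, in the shuttle's range 0.085 to 0.185 (unseen, different each time). A shuttle that has run past may be slid back into the notch.
- tab_top (a point): Centre of the top of the shuttle's upright steel tab, 86 mm above the worktop; axes as the board's. Tab: 28 mm along the runner, 14 mm across it, from 41 to 86 mm above the worktop. It stands mid-way on the shuttle's 66 x 44 mm plate, top at 41 mm, with four 3 mm high bolt heads near its corners.
- ball (a joint): How far the detent ball is pressed into the shuttle, m: 0.003 on the plain track, 0 fully in the notch (below 0.001 counts as in: within about 2.5 mm of the notch's middle). Feel: falling in pulls the shuttle on with about 5 N over 5 mm; then 4 mm of play with little force; pushing on out takes roughly 8 to 10 N.
- spare_hinge: Bystander: loose steel cabinet hinge 35 x 106 x 14 mm, lying on the robot's side of the board.
- spare_hinge_b: Bystander: a second loose steel cabinet hinge 35 x 106 x 14 mm, lying on the far side of the board.
- spare_knob: Bystander: loose dark round knob, 29 mm across, 18 mm high, on the robot's side of the board.
- trim_offcut: Bystander: loose metal angle trim 160 x 20 x 14 mm, lying along the far side of the board.
- mug_1: Bystander: loose mug 79 x 114 x 96 mm, standing at the left.
- spice_jar_1: Bystander: loose spice jar 45 mm across, 106 mm high, standing at the right.

How it is judged:
By the outcome, as a careful person would: the job done as asked, in the order asked, and still so for the second after the job is handed in, while the arm keeps its last pose, push and grip.
It also fails if it takes over 72 s, if anything falls off the work surface, if the arm or the gripper's body presses on something with over 40 N, if the wrist force passes 120 N, or if a joint passes its speed limit or range.

## Working session

There is one attempt and no reset: what is moved stays moved. The work goes in short steps, Python scripts to look and compute and a shell command to move; the robot and the scene stay as the last step left them, time stands still between calls to the robot, and variables do not carry over. Pictures are saved under pics/ and viewed, at most 10 in all, crops included, and the job is handed in when it is done.

```bash
mkdir -p pics; ls
python3 - <<'E'
from bench import *
import cv2
s=sense();print({k:s[k] for k in("time","tool_pos","tcp_rot","finger_gap","ft_force")})
for n in("scene","side"):
    d=snapshot(n);cv2.imwrite(f"pics/{n}0.png",cv2.cvtColor(d["img"],cv2.COLOR_RGB2BGR));print(n,d["fx"],d["cx"],d["cy"],d["extrinsics"])
E
```

```text
pics
{'time': 0.0, 'tool_pos': array([250.98484808, 544.73184843, 403.66333791]), 'tcp_rot': array([-1.79895559e+02, -6.76031631e-03,  1.55260393e+02]), 'finger_gap': 85.35494184777022, 'ft_force': array([ 0.08772345, -0.03932735, -0.12122554])}
scene 448.56315519158903 284.11823283925236 206.3593944493915 [[-8.43834970e-01 -3.83655976e-01  3.75167477e-01  8.42750371e+01]
 [-5.36590065e-01  6.08117066e-01 -5.85033961e-01  7.31304333e+02]
 [-3.69397068e-03 -6.94983256e-01 -7.19016431e-01  9.98740396e+02]
 [ 0.00000000e+00  0.00000000e+00  0.00000000e+00  1.00000000e+00]]
side 538.1820136533694 282.17747449299145 210.84094141291428 [[ 9.50788566e-01 -1.55329145e-01  2.68093191e-01  1.44792831e+02]
 [-3.09825140e-01 -4.85226194e-01  8.17657583e-01 -1.17292829e+03]
 [ 3.07978487e-03 -8.60481492e-01 -5.09472391e-01  8.18887410e+02]
 [ 0.00000000e+00  0.00000000e+00  0.00000000e+00  1.00000000e+00]]
```

View pics/scene0.png

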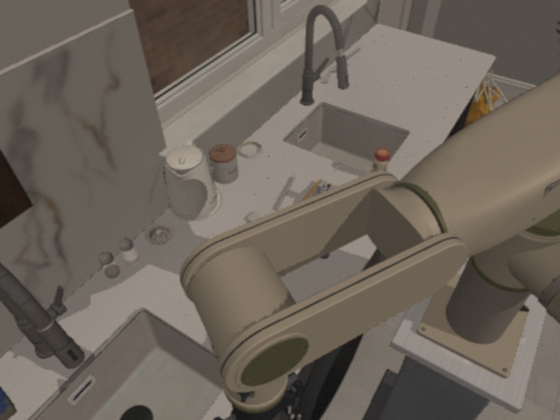

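View pics/side0.png

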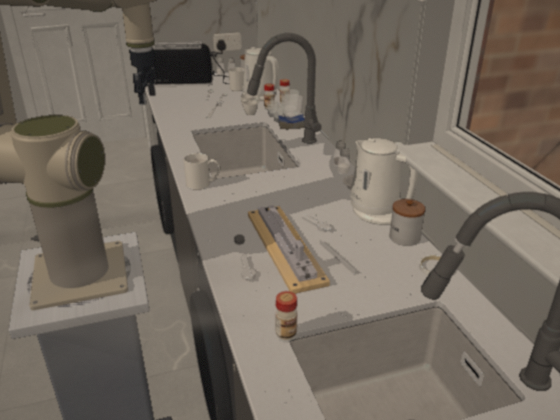

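The side view shows the board (corners about (249,211), (271,206), (327,281), (299,290)) with the shuttle near (303,262) at the near end. The arm blocks the scene view. I'll zoom in on the board.

```bash
cat > h.py <<'E'
from bench import *
import cv2, numpy as np
def ray(d,u,v):
    E=np.array(d["extrinsics"]);r=E[:3,:3]@[(u-d["cx"])/d["fx"],(v-d["cy"])/d["fy"],1];return E[:3,3],r
def onz(d,u,v,z):
    o,r=ray(d,u,v);return (o+r*(z-o[2])/r[2]).round(1)
def px(d,p):
    E=np.array(d["extrinsics"]);c=E[:3,:3].T@(np.array(p)-E[:3,3]);return d["fx"]*c[0]/c[2]+d["cx"],d["fy"]*c[1]/c[2]+d["cy"]
def save(d,n,x0=0,x1=560,y0=0,y1=420,k=1):
    cv2.imwrite(n,cv2.cvtColor(cv2.resize(d["img"][y0:y1,x0:x1],None,fx=k,fy=k,interpolation=cv2.INTER_CUBIC),cv2.COLOR_RGB2BGR))
E
python3 - <<'E'
from h import *
d=snapshot("side");save(d,"pics/sz.png",225,365,195,300,5)
hsv=cv2.cvtColor(d["img"],cv2.COLOR_RGB2HSV);m=((hsv[...,0]>10)&(hsv[...,0]<30)&(hsv[...,1]>90)).astype(np.uint8)
m[:190]=0;m[300:]=0;m[:,:225]=0;m[:,340:]=0
ys,xs=np.nonzero(m);print(len(xs));b=cv2.boxPoints(cv2.minAreaRect(np.c_[xs,ys].astype(np.float32)));print(b)
h=cv2.convexHull(np.c_[xs,ys].astype(np.int32));a=cv2.approxPolyDP(h,4,True)[:,0];print([(tuple(p),onz(d,*p,18)) for p in a])
E
```

```text
1631
[[247.33469 212.25348]
 [295.5723  193.87723]
 [329.99606 284.2396 ]
 [281.75845 302.61584]]
[((np.int32(328), np.int32(285)), array([ 562.8, -248.8,   18. ])), ((np.int32(281), np.int32(299)), array([ 441. , -263.2,   18. ])), ((np.int32(248), np.int32(212)), array([469.5, 136.4,  18. ])), ((np.int32(279), np.int32(207)), array([564.2, 136.5,  18. ]))]
```

View pics/sz.png

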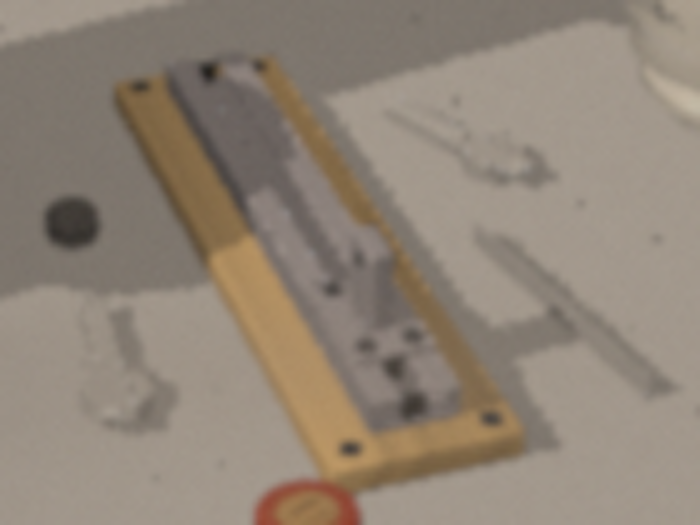

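The crop shows board top corners at about (248.6,212), (279,207), (329.4,282), (291,289). The four bolt heads are around (298,256), and the tab's top is near (298.5,243).

Run:
```python
from h import *
d=snapshot("side")
c=lambda u,v,z:onz(d,225+u/5,195+v/5,z)
B=[c(118,87,18),c(270,60,18),c(522,432,18),c(330,468,18)];print(B)
print(np.mean(B,0))
for p in((365,345),(412,335),(330,290),(358,258)):print(c(*p,44))
print("tab",c(367,230,86))
l=(B[0]+B[1])/2;r=(B[2]+B[3])/2;print(l,r,np.linalg.norm(l-r),np.degrees(np.arctan2(*(l-r)[1::-1])))
s=sense();from scipy.spatial.transform import Rotation as R
print(R.from_euler("xyz",s["tcp_rot"],degrees=True).as_matrix().round(3))
```

```text
[array([470.6, 133.7,  18. ]), array([564.2, 136.5,  18. ]), array([ 571.2, -237.1,   18. ]), array([ 474.9, -234.6,   18. ])]
[520.225 -50.375  18.   ]
[ 510.7 -181.3   44. ]
[ 535.3 -180.6   44. ]
[ 509.5 -132.4   44. ]
[ 532.2 -110.1   44. ]
tab [ 523.4 -146.2   86. ]
[517.4 135.1  18. ] [ 523.05 -235.85   18.  ] 370.99302554091224 90.87261389555403
[[-0.908  0.418 -0.001]
 [ 0.418  0.908 -0.001]
 [ 0.    -0.001 -1.   ]]
```

```bash
python3 - <<'E'
from h import *
d=snapshot("side")
print("faucet base",onz(d,311,140,0)); 
for z in(200,250,300):print("tip",onz(d,254,92,z),"top",onz(d,290,38,z+100))
E
python3 -m jog '-.3 -.29 0 0 0 0 -1;-.4 -.385 0 0 0 0 -1'
```

```text
faucet base [846.7 615.5  -0. ]
tip [633.9 649.2 200. ] top [883.5 984.3 300. ]
tip [594.4 502.  250. ] top [812.3 776.4 350. ]
tip [554.9 354.8 300. ] top [741.1 568.5 400. ]
time: 0.5
tool_pos: [286.3, 453.9, 404.3]
tcp_rot: [-180.0, -0.0, 155.4]
ft_force: [1.6, -1.0, 0.7]
finger_gap: 85.4
grip_force: 0.0
```

```bash
python3 -m jog '-.42 -.405 0 0 0 0 -1;-.42 -.405 0 0 0 0 -1;-.42 -.405 0 0 0 0 -1;-.42 -.405 0 0 0 0 -1;-.42 -.405 0 0 0 0 -1' && python3 -m jog '-.42 -.405 0 0 0 0 -1;-.42 -.405 0 0 0 0 -1;-.42 -.405 0 0 0 0 -1;-.42 -.405 0 0 0 0 -1;-.2 -.2 0 0 0 0 -1'
```

```text
time: 1.12
tool_pos: [392.6, 180.8, 404.8]
tcp_rot: [180.0, 0.0, 155.3]
ft_force: [1.0, 0.6, 0.5]
finger_gap: 85.3
grip_force: 0.0
time: 1.75
tool_pos: [487.4, -64.2, 404.6]
tcp_rot: [-180.0, 0.0, 155.1]
ft_force: [0.2, 0.2, -0.3]
finger_gap: 85.6
grip_force: 0.0
```

```bash
python3 -m jog '0 0 0 0 0 .17 -1;0 0 0 0 0 .17 -1;0 0 0 0 0 .17 -1;0 0 0 0 0 .17 -1;0 0 0 0 0 .17 -1' && python3 -m jog '0 0 0 0 0 .17 -1;0 0 0 0 0 .05 -1;0 0 0 0 0 0 -1'
python3 - <<'E'
from h import *
d=snapshot("wrist");save(d,"pics/w1.png");print(d["fx"],np.array(d["extrinsics"]).round(3).tolist())
E
```

```text
time: 2.38
tool_pos: [486.9, -61.5, 404.6]
tcp_rot: [-180.0, 0.0, 103.9]
ft_force: [-0.2, 0.3, 0.0]
finger_gap: 85.3
grip_force: 0.0
time: 2.75
tool_pos: [486.9, -61.4, 404.6]
tcp_rot: [-180.0, 0.0, 91.1]
ft_force: [-0.1, 0.3, 0.9]
finger_gap: 85.5
grip_force: 0.0
328.1207649172646 [[1.0, 0.019, 0.005, 484.657], [0.02, -0.961, -0.277, 9.378], [0.0, 0.277, -0.961, 374.383], [0.0, 0.0, 0.0, 1.0]]
```

View pics/w1.png

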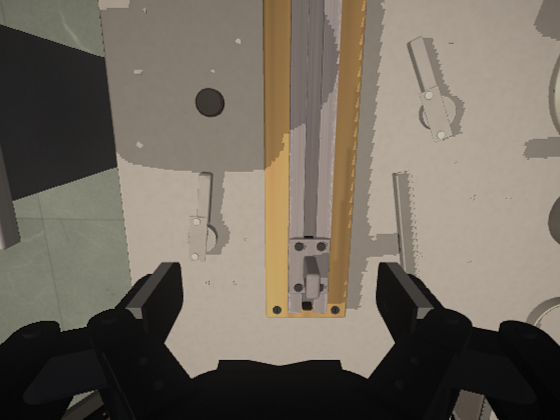

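The wrist view shows the board's near end at row 317. The bolt heads are at about (299,247), (321,247) and (298,287), and the tab's top face is near (313,286).

Run:
```python
from h import *
d=snapshot("wrist")
for p in((299,247),(321,247),(298,287)):print(onz(d,*p,44))
print("mid",onz(d,310,267,44),"tab",onz(d,313,286,86))
for a in((264,317),(346,318),(264,100),(352,100),(289,160),(335,160)):print(a,onz(d,*a,18),onz(d,*a,36))
save(d,"pics/w1z.png",260,360,225,325,6)
```

```text
[ 509.1 -129.3   44. ]
[ 532.9 -128.8   44. ]
[ 509.8 -177.9   44. ]
mid [ 522.1 -152.9   44. ] tab [ 521.3 -152.7   86. ]
(264, 317) [ 470.8 -235.4   18. ] [ 471.5 -223.    36. ]
(346, 318) [ 573.4 -234.7   18. ] [ 568.9 -222.4   36. ]
(264, 100) [468.8  22.4  18. ] [469.6  21.8  36. ]
(352, 100) [559.6  24.3  18. ] [555.8  23.5  36. ]
(289, 160) [496.4 -38.9  18. ] [495.8 -36.4  36. ]
(335, 160) [546.2 -37.8  18. ] [543.1 -35.4  36. ]
```

View pics/w1z.png

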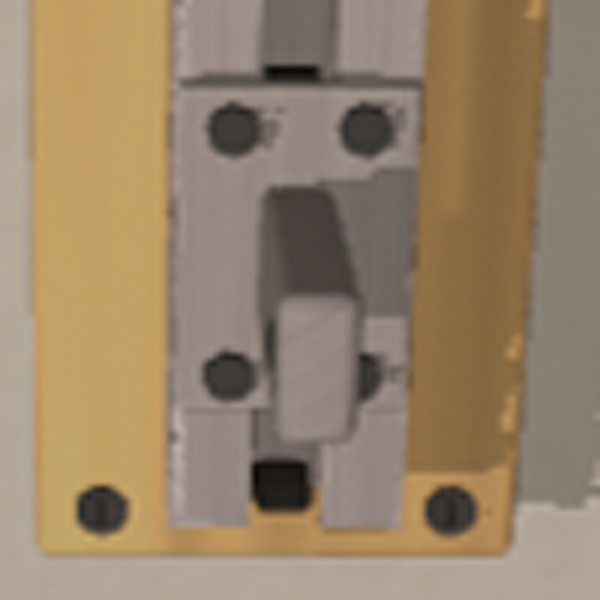

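The tab top is at about (313,286) in the picture, which puts it at world (521.4,-153). The runner's direction is about 91°.

```bash
python3 -m jog '-.307 .109 .3 0 0 0 -1;-.307 .109 .3 0 0 0 -1;-.307 .109 .3 0 0 0 -1;0 0 0 0 0 0 -1'
python3 - <<'E'
from h import *
d=snapshot("wrist");save(d,"pics/w2.png");print(px(d,(521.4,-153,86)))
E
```

```text
time: 3.35
tool_pos: [520.5, -154.2, 311.3]
tcp_rot: [-179.7, -0.1, 91.0]
ft_force: [0.4, 1.0, 0.1]
finger_gap: 85.3
grip_force: 0.0
(np.float64(283.694369811638), np.float64(229.09759126314503))
```

View pics/w2.png

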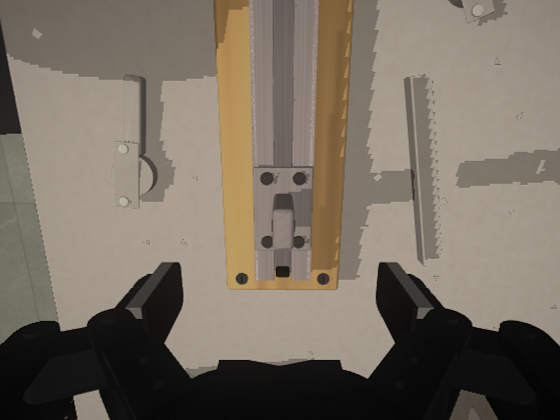

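The tab top appears at (283,229), exactly where predicted, centred between the fingers. I'll go down.

```bash
python3 -m jog '.01 .01 .3 0 0 0 -1;0 0 .3 0 0 0 -1;0 0 .27 0 0 0 -1;0 0 0 0 0 0 -1' && python3 -m jog '0 0 0 0 0 0 0.3;0 0 0 0 0 0 .3;0 0 0 0 0 0 .3;0 0 0 0 0 0 .3;0 0 0 0 0 0 .3' 30
```

```text
time: 3.9
tool_pos: [521.6, -150.8, 226.7]
tcp_rot: [-179.8, -0.1, 91.1]
ft_force: [-0.4, 0.6, 0.2]
finger_gap: 85.2
grip_force: 0.0
time: 4.53
tool_pos: [522.4, -151.9, 227.8]
tcp_rot: [180.0, 0.0, 91.1]
ft_force: [0.2, 0.1, -0.2]
finger_gap: 29.8
grip_force: 0.0
```

```bash
python3 -m jog '0 0 .04 0 0 0 .3;0 0 0 0 0 0 1;0 0 0 0 0 0 1;0 0 0 0 0 0 1;0 0 0 0 0 0 1' 30
```

```text
time: 5.15
tool_pos: [521.9, -151.8, 223.1]
tcp_rot: [-179.9, -0.0, 91.1]
ft_force: [-2.9, -0.5, -3.7]
finger_gap: 13.5
grip_force: 32.0
```

```bash
python3 -m jog '0 0 0 0 0 0 1;.1 0 0 0 0 0 1;.1 0 0 0 0 0 1;0 0 0 0 0 0 1' 70 && python3 -m jog '.12 0 0 0 0 0 1;.12 0 0 0 0 0 1;.12 0 0 0 0 0 1;0 0 0 0 0 0 1;0 0 0 0 0 0 1'
```

```text
time: 5.65
tool_pos: [521.6, -131.3, 223.2]
tcp_rot: [-179.9, -0.0, 91.1]
ft_force: [-3.6, 2.3, -3.8]
finger_gap: 13.6
grip_force: 69.0
time: 6.28
tool_pos: [521.0, -95.7, 223.2]
tcp_rot: [-179.9, -0.0, 91.1]
ft_force: [-3.9, 2.1, -8.0]
finger_gap: 13.4
grip_force: 68.7
```

```bash
f(){ grep -E 'tool_pos|ft_f' | tr '\n' ' '; echo; }
python3 -m jog '.02 0 0 0 0 0 1;.02 0 0 0 0 0 1'|f
python3 -m jog '.02 0 0 0 0 0 1'|f
python3 -m jog '.02 0 0 0 0 0 1'|f
python3 -m jog '.02 0 0 0 0 0 1'|f
python3 -m jog '.02 0 0 0 0 0 1'|f
python3 -m jog '.02 0 0 0 0 0 1'|f
python3 -m jog '.02 0 0 0 0 0 1'|f
```

```text
tool_pos: [520.9, -92.3, 223.3] ft_force: [-3.7, -3.2, -7.9] 
tool_pos: [520.9, -90.1, 223.2] ft_force: [-3.2, -3.2, -12.0] 
tool_pos: [520.8, -87.9, 223.2] ft_force: [-4.2, -2.8, -10.4] 
tool_pos: [520.8, -85.9, 223.2] ft_force: [-4.1, -2.2, -11.5] 
tool_pos: [520.8, -83.8, 223.2] ft_force: [-4.5, -3.2, -13.6] 
tool_pos: [520.7, -81.8, 223.2] ft_force: [-4.2, -2.9, -11.3] 
tool_pos: [520.7, -79.8, 223.2] ft_force: [-4.4, -2.4, -12.7]
```

```bash
f(){ grep -E 'tool_pos|ft_f' | tr '\n' ' '; echo; }
python3 -m jog '.02 -.003 .003 0 0 0 1'|f
python3 -m jog '.02 0 0 0 0 0 1'|f
python3 -m jog '.02 0 0 0 0 0 1'|f
python3 -m jog '.02 0 0 0 0 0 1'|f
python3 -m jog '.02 0 0 0 0 0 1'|f
python3 -m jog '.02 0 0 0 0 0 1'|f
python3 -m jog '.02 0 0 0 0 0 1'|f
python3 -m jog '.02 0 0 0 0 0 1'|f
```

```text
tool_pos: [520.6, -77.8, 223.2] ft_force: [-3.7, -2.7, -12.4] 
tool_pos: [520.5, -75.8, 223.2] ft_force: [-3.7, -2.3, -10.5] 
tool_pos: [520.5, -73.8, 223.2] ft_force: [-3.3, -3.9, -13.8] 
tool_pos: [520.4, -71.7, 223.2] ft_force: [-5.2, -2.8, -15.0] 
tool_pos: [520.4, -69.7, 223.2] ft_force: [-3.8, -2.0, -11.5] 
tool_pos: [520.4, -67.7, 223.2] ft_force: [-3.9, -2.4, -15.2] 
tool_pos: [520.4, -65.7, 223.3] ft_force: [-3.9, -2.8, -13.8] 
tool_pos: [520.3, -63.8, 223.2] ft_force: [-2.7, -2.7, -13.3]
```

```bash
f(){ grep -E 'tool_pos|ft_f' | tr '\n' ' '; echo; }
python3 -m jog '.02 -.003 .005 0 0 0 1'|f
python3 -m jog '.02 0 0 0 0 0 1'|f
python3 -m jog '.02 0 0 0 0 0 1'|f
python3 -m jog '.02 0 0 0 0 0 1'|f
python3 -m jog '.02 0 0 0 0 0 1'|f
python3 -m jog '.02 0 0 0 0 0 1'|f
python3 -m jog '.02 0 0 0 0 0 1'|f
python3 -m jog '.02 0 0 0 0 0 1'|f
```

```text
tool_pos: [520.2, -61.8, 223.2] ft_force: [-4.1, -2.4, -9.8] 
tool_pos: [520.2, -59.8, 223.2] ft_force: [-4.8, -3.1, -11.0] 
tool_pos: [520.1, -57.8, 223.2] ft_force: [-3.9, -3.1, -9.3] 
tool_pos: [520.1, -55.8, 223.2] ft_force: [-4.1, -2.3, -13.1] 
tool_pos: [520.1, -53.8, 223.2] ft_force: [-4.1, -3.0, -10.0] 
tool_pos: [520.0, -51.8, 223.2] ft_force: [-3.9, -2.4, -11.2] 
tool_pos: [520.0, -49.8, 223.2] ft_force: [-4.3, -3.3, -12.9] 
tool_pos: [519.9, -47.8, 223.2] ft_force: [-4.1, -2.1, -10.3]
```

```bash
f(){ grep -E 'tool_pos|ft_f' | tr '\n' ' '; echo; }
python3 -m jog '.02 -.003 .005 0 0 0 1'|f
python3 -m jog '.02 0 0 0 0 0 1'|f
python3 -m jog '.02 0 0 0 0 0 1'|f
python3 -m jog '.02 0 0 0 0 0 1'|f
python3 -m jog '.02 0 0 0 0 0 1'|f
python3 -m jog '.02 0 0 0 0 0 1'|f
python3 -m jog '.02 0 0 0 0 0 1'|f
python3 -m jog '.02 0 0 0 0 0 1'|f
```

```text
tool_pos: [519.8, -45.9, 223.2] ft_force: [-5.0, -1.8, -7.4] 
tool_pos: [519.8, -43.9, 223.2] ft_force: [-5.1, -1.6, -7.1] 
tool_pos: [519.7, -41.9, 223.2] ft_force: [-3.9, -2.0, -8.0] 
tool_pos: [519.7, -39.9, 223.2] ft_force: [-4.2, -2.6, -9.7] 
tool_pos: [519.7, -37.9, 223.2] ft_force: [-5.1, -3.1, -6.6] 
tool_pos: [519.7, -35.8, 223.2] ft_force: [-4.0, -2.9, -8.8] 
tool_pos: [519.6, -33.9, 223.2] ft_force: [-4.6, -2.5, -10.1] 
tool_pos: [519.6, -31.8, 223.2] ft_force: [-5.2, -2.7, -6.7]
```

```bash
f(){ grep -E 'tool_pos|ft_f' | tr '\n' ' '; echo; }
python3 -m jog '.02 -.003 0 0 0 0 1'|f
python3 -m jog '.02 0 0 0 0 0 1'|f
python3 -m jog '.02 0 0 0 0 0 1'|f
python3 -m jog '.02 0 0 0 0 0 1'|f
python3 -m jog '.02 0 0 0 0 0 1'|f
python3 -m jog '.02 0 0 0 0 0 1'|f
```

```text
tool_pos: [519.4, -29.8, 223.2] ft_force: [-0.9, -2.2, -10.6] 
tool_pos: [519.4, -27.8, 223.2] ft_force: [-1.8, -2.8, -7.2] 
tool_pos: [519.3, -25.6, 223.2] ft_force: [-2.5, 0.4, -4.8] 
tool_pos: [519.3, -23.6, 223.2] ft_force: [-3.0, 0.3, -3.1] 
tool_pos: [519.3, -21.8, 223.2] ft_force: [-0.8, -1.4, -2.7] 
tool_pos: [519.3, -19.9, 223.1] ft_force: [-1.3, -1.2, -1.5]
```

The force along the runner has dropped, so the ball is falling into the notch. I'll take finer steps now.

```bash
f(){ grep -E 'tool_pos|ft_f' | tr '\n' ' '; echo; }
python3 -m jog '.01 0 0 0 0 0 1'|f
python3 -m jog '.01 0 0 0 0 0 1'|f
python3 -m jog '.005 0 0 0 0 0 1'|f
```

```text
tool_pos: [519.2, -18.9, 223.2] ft_force: [-0.9, -2.1, -0.0] 
tool_pos: [519.2, -18.0, 223.2] ft_force: [0.2, -1.3, 2.6] 
tool_pos: [519.2, -17.5, 223.2] ft_force: [0.5, -1.6, 2.9]
```

```bash
f(){ grep -E 'tool_pos|ft_f' | tr '\n' ' '; echo; }
python3 -m jog '.005 0 0 0 0 0 1'|f
python3 -m jog '.005 0 0 0 0 0 1'|f
python3 -m jog '.005 0 0 0 0 0 1'|f
python3 -m jog '.005 0 0 0 0 0 1'|f
```

```text
tool_pos: [519.2, -17.0, 223.1] ft_force: [1.2, -0.9, 4.4] 
tool_pos: [519.2, -16.5, 223.1] ft_force: [1.9, -2.0, 5.6] 
tool_pos: [519.2, -16.2, 223.1] ft_force: [1.1, -4.0, 5.4] 
tool_pos: [519.2, -15.8, 223.1] ft_force: [1.2, -4.2, 5.3]
```

```bash
f(){ grep -E 'tool_pos|ft_f' | tr '\n' ' '; echo; }
python3 -m jog '.005 0 0 0 0 0 1'|f
python3 -m jog '-.01 0 0 0 0 0 1'|f
python3 -m jog '-.01 0 0 0 0 0 1'|f
python3 -m jog '-.005 0 0 0 0 0 1'|f
python3 -m jog '-.005 0 0 0 0 0 1'|f
python3 -m jog '-.005 0 0 0 0 0 1'|f
python3 -m jog '-.005 0 0 0 0 0 1'|f
python3 -m jog '-.005 0 0 0 0 0 1'|f
python3 -m jog '-.005 0 0 0 0 0 1'|f
```

```text
tool_pos: [519.2, -15.5, 223.2] ft_force: [0.5, -5.6, 5.1] 
tool_pos: [519.2, -16.0, 223.1] ft_force: [0.9, -0.1, 5.7] 
tool_pos: [519.2, -16.8, 223.2] ft_force: [0.2, 2.0, 6.7] 
tool_pos: [519.2, -17.2, 223.1] ft_force: [1.6, 1.6, 4.9] 
tool_pos: [519.2, -17.6, 223.1] ft_force: [0.7, 1.9, 6.3] 
tool_pos: [519.2, -18.1, 223.1] ft_force: [1.1, 1.6, 5.9] 
tool_pos: [519.2, -18.6, 223.2] ft_force: [0.9, 1.7, 5.7] 
tool_pos: [519.2, -19.1, 223.1] ft_force: [0.8, 1.5, 6.5] 
tool_pos: [519.2, -19.6, 223.1] ft_force: [1.1, 1.3, 5.8]
```

```bash
f(){ grep -E 'tool_pos|ft_f' | tr '\n' ' '; echo; }
python3 -m jog '-.005 0 0 0 0 0 1'|f
python3 -m jog '-.005 0 0 0 0 0 1'|f
python3 -m jog '-.005 0 0 0 0 0 1'|f
python3 -m jog '-.005 0 0 0 0 0 1'|f
```

```text
tool_pos: [519.3, -20.1, 223.1] ft_force: [0.8, 1.9, 6.3] 
tool_pos: [519.3, -20.6, 223.1] ft_force: [0.7, 1.3, 7.1] 
tool_pos: [519.3, -21.1, 223.1] ft_force: [0.3, 2.1, 5.3] 
tool_pos: [519.3, -21.6, 223.1] ft_force: [0.7, 1.1, 6.0]
```

```bash
f(){ grep -E 'tool_pos|ft_f' | tr '\n' ' '; echo; }
python3 -m jog '-.005 0 0 0 0 0 1'|f
python3 -m jog '-.005 0 0 0 0 0 1'|f
python3 -m jog '-.005 0 0 0 0 0 1'|f
python3 -m jog '-.005 0 0 0 0 0 1'|f
python3 -m jog '-.005 0 0 0 0 0 1'|f
python3 -m jog '-.005 0 0 0 0 0 1'|f
```

```text
tool_pos: [519.3, -22.1, 223.1] ft_force: [0.8, 1.9, 5.9] 
tool_pos: [519.3, -22.5, 223.1] ft_force: [1.3, 3.1, 6.4] 
tool_pos: [519.3, -22.9, 223.1] ft_force: [0.8, 2.9, 6.2] 
tool_pos: [519.3, -23.3, 223.1] ft_force: [1.1, 4.3, 7.0] 
tool_pos: [519.3, -23.6, 223.1] ft_force: [1.1, 6.2, 7.4] 
tool_pos: [519.3, -23.8, 223.1] ft_force: [0.6, 9.1, 7.6]
```

The notch walls are at about y = -22.3 and -16.4, so the middle is near -19.4.

```bash
python3 -m jog '.02 0 0 0 0 0 1;.02 0 0 0 0 0 1;.003 0 0 0 0 0 1;0 0 0 0 0 0 1'
```

```text
time: 14.78
tool_pos: [519.3, -20.6, 223.2]
tcp_rot: [179.9, 0.0, 91.1]
ft_force: [1.1, -1.3, 6.5]
finger_gap: 13.3
grip_force: 71.3
```

```bash
python3 -m jog '.012 0 -.003 0 0 0 1;0 0 0 0 0 0 1;0 0 0 0 0 0 1;0 0 0 0 0 0 1'
python3 - <<'E'
from h import *
save(snapshot("side"),"pics/s2.png",225,365,195,300,5);print(sense()["tool_pos"])
E
```

```text
time: 15.28
tool_pos: [519.2, -19.4, 223.1]
tcp_rot: [179.9, -0.0, 91.1]
ft_force: [5.1, -0.3, 2.9]
finger_gap: 13.3
grip_force: 70.9
[519.20011576 -19.36929326 223.1483417 ]
```

View pics/s2.png

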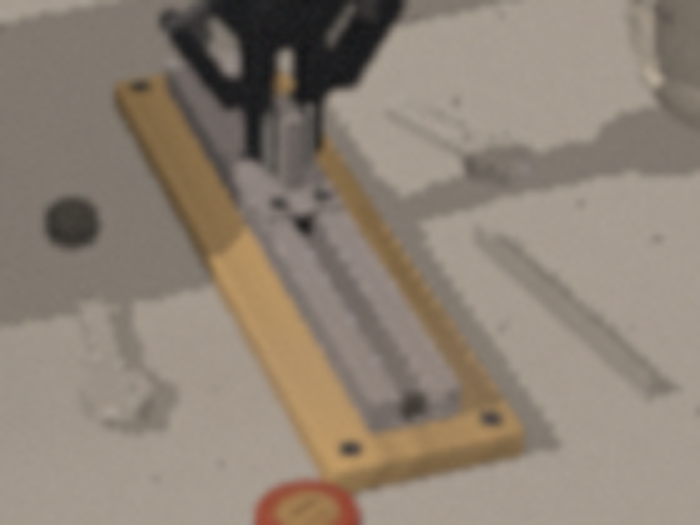

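The picture shows the fingers holding the tab near crop (285,140), the shuttle about mid-runner, and the bystanders unmoved. The force along the runner is close to zero and the shuttle is centred between the two notch walls.

```bash
python3 -c "
from bench import *
print(hand_in())"
```

```text
the job is handed in; nothing more can be done
None
```

I slid the shuttle into its notch and handed the job in at about 15 s, with the tab still gripped at about 71 N. By feel it sits midway between the notch walls; the ball itself can't be seen, and hand-in returned no verdict.

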